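# Lay a cheese loaf in the portioning board and clamp it

### The job

Tip the standing cheese loaf over onto the white portioning board, so that it lies on the side that faces the board, and push it along the board until its end is fully home, square against the end stop under the raised pad. Then screw the hold-down pad down on it with the T-handle until the handle's clutch first slips, which means that the loaf is held but not crushed, and stop there, less than an eighth of a turn into the slip. Leave the other things on the bench where they stand.

Things in the scene. Friction and masses are not known exactly. Their poses are not given: they have to be found in the camera images.
- cheese_board: White plastic portioning board fixed to the bench, 16 mm thick. Origin at bench level; in its frame it spans x -80..+110, y -135..+135 mm; +y (robot's left at zero yaw) runs from the open entry edge to the end stop. Slotted steel fence, 34 mm high, face at x = +45 mm; near side open. Nothing stands over the bed between entry edge and pad.
- entry_edge (a point): Middle of the upper corner of the board's open entry edge (board frame 0, -135, 16 mm); axes as the board. The 16 mm high side of the board blocks the foot of the loaf when its top is pushed towards +y.
- stop_face (a point): Point on the face of the end stop (steel plate, 50 mm above the bed, board x -45..+47 mm), at board frame 0, +100, 48.5 mm; axes as the board; the loaf arrives from -y.
- bush_top (a point): Top of the bush round the screw, on the screw's upright axis (board frame 0, +65, 138 mm); axes as the board. The arm, 34 mm wide, runs from here along +x to a column at x = +84 mm; its underside is 112 mm and its top 132 mm above the bench. The boss round the screw has radius 20 mm.
- cheese_block: Pale rectangular cheese loaf with a paper band, rigid, loose, about 0.65 kg, standing on the bench 4 to 16 mm outside the entry edge: 75 (own x) x 65 (own y) x 150 mm (own z, upright at the start). Origin: centre of its underside as it stands; own y about along the board's y. Tipped rightly, own z points along board +y and own y down; it is then 65 mm high.
- cheese_top (a point): Centre of the loaf's upper end face as it stands (own z = 150 mm); axes as the loaf. This end finally meets the end stop.
- handle_hub (a point): On the screw axis at mid-height of the T-handle's bar; turns with the handle. The black bar lies along the point's own y axis, 13 mm thick, with 19 mm balls at its ends, 127 mm over all. Hub 28 mm in diameter, from 15 mm below to 13 mm above this point; below it a clutch collar, 37 mm over its lug, down to 28 mm below. Sinks with the screw; 87 mm above the pad's face.
- pad_face (a point): Centre of the underside of the black round hold-down pad (48 mm diameter, on a stiff spring of 12 N/mm), on the screw axis.
- pad: The hold-down pad, a black disc of 48 mm diameter (its frame's origin is not on the part: use pad_face for its place).
- screw (a joint): Angle of the screw, rad: grows as the handle turns clockwise seen from above, lowering pad and handle by 4 mm per rad. 0 = fully raised, pad face 99 mm above the bench, 18 mm over the laid loaf. Starts between 0.2 and 2.2. Takes 0.16 N m to turn freely, stays where it is left and holds the clamping force.
- clutch (a joint): Slip of the drag clutch between handle and screw, rad: 0 at the start and while both turn together; grows when the handle is turned on clockwise while the screw stands still. It slips at 0.28 N m, about 0.7 rad after the pad meets the loaf, and does not spring back.
- tin_2: Low round tin, 75 mm diameter, 58 mm high, loose bystander behind the board.
- salt_cellar: Round wooden salt cellar, 85 mm diameter, 62 mm high, loose bystander, left of the board.
- pepper_mill_a: Turned wooden pepper mill, 56 mm diameter, 191 mm high, loose bystander, right behind the cheese.
- cheese_chunk_a: Small rough chunk of cheese, 48 x 58 x 64 mm, loose bystander, in front and right of the loaf.
- timer: Round kitchen timer, 68 mm diameter, 65 mm high, loose bystander, left behind the board.

How it is judged (in metres and radians):
On the way:
1. the loaf lies flat on the bed, square against the end stop, with the pad still clear of it (angle between cheese_block's own y axis and vertical above 3.07 rad and y of cheese_top in the frame of stop_face above -0.004 m and angle between the z axis of cheese_block and the y axis of cheese_board, either way round below 0.06 rad and z of cheese_top in the frame of stop_face below 0.004 m and contact force between pad and cheese_block below 1 N), for 0.2 s.
At the end, for the whole second after the job is handed in: The loaf lies flat (4 degrees) on the side that faced the board, its end within 4 mm of the end stop and square to it within 3 degrees; the pad presses it with over 18 N; the clutch has slipped by 0.03 to 0.8 rad; all is at rest (angle between cheese_block's own y axis and vertical above 3.07 rad and y of cheese_top in the frame of stop_face above -0.004 m and angle between the z axis of cheese_block and the y axis of cheese_board, either way round below 0.06 rad and z of cheese_top in the frame of stop_face below 0.004 m and value of joint clutch between 0.03 and 0.8 rad and contact force between pad and cheese_block above 18 N and linear speed of cheese_block below 0.02 m/s and velocity of joint screw below 0.05 rad/s); the robot touches nothing.
It fails at once if the handle was wound on more than an eighth of a turn (0.8 rad) after the clutch began to slip (value of joint clutch above 0.8 rad).
It fails at once if the handle was forced the wrong way against the screw's upper end (value of joint clutch below -0.3 rad).
It fails at once if a bystander was pushed more than 40 mm (distance of any of tin_2, salt_cellar, pepper_mill_a, cheese_chunk_a, timer from where it was at the start of the episode above 0.04 m).
It also fails if it takes over 66 s, if anything falls off the work surface, if the arm or the gripper's body presses on something with over 40 N, if the wrist force passes 120 N, or if a joint passes its speed limit or range.

### The arm

A 6-joint arm with a two-finger parallel gripper is mounted at the origin on a cart in front of the work surface, level with it; the furniture and walls round the work are solid. World frame = base frame: x ahead of the robot, y to its left, z up, the work surface at z = 0. Lengths are in m, angles in degrees, forces in N, time in s.
With the tool pointing down it reaches from about 0.4 to 0.825 m from the base axis. Payload 7 kg.
Tool frame: the origin (TCP) lies midway between the tips of the shut fingers; the grasp point (between the pads) lies r.grip_depth behind it (r.grip_depth is the distance from the TCP to the grasp point, in m); z points along the fingers, y is the line along which they close (so a half turn about z gives the same grasp; the last joint's range is limited). The gripper opens to 88 mm and grips with 3 to 60 N. Pads are 19 mm wide; open, the fingers measure 130 mm over their backs; the gripper's body (78 mm by 193 mm) begins 47 mm behind the grasp point.
Start: joints at [-59.124, 20.546, 0.682, 0, -70.136, -16.507], TCP at [0.167, -0.654, 0.227] pointing down, gripper open.
Joint ranges: [-176.03, 176.03], [-82.01, 121.73], [-58.28, 71.71], [-173.87, 95.51], [-174.79, -0.11], [-173.66, 173.66]. Speed limits (degrees/s): [136.94, 136.94, 172.46, 180, 180, 180].

### API

Orientations are given as [roll, pitch, yaw] about the fixed x, y, z axes, in that order (R = Rz(yaw) Ry(pitch) Rx(roll)).
In Python, from plant import r gives the robot as it stands.
- The arm moves only by the shell command python3 drive.py [OPENING] [FORCE], which reads ROWS from standard input. ROWS is a JSON list that holds a single list of rows (three levels of brackets), with 1 to 12 rows, each of 6 numbers: dx, dy, dz in m, then a rotation vector rx, ry, rz in degrees; each row is the pose to reach, as a shift and turn from the pose commanded when the command began, along the tool's axes at that moment; what a row does not reach only later rows make up. A row lasts 1/12 s, in which the tool goes at most 0.0417 m and 7.16 degrees, less where a joint would pass 70% of its speed; a pose out of reach is approached as far as the arm can. OPENING is the finger opening in m, set as the command begins (- or left out keeps the last). The fingers move at their own pace and stop on an object; FORCE is the grip in N (left out, the last holds). Time passes only in rows, so rows that do not move let the fingers close. It prints the time, the measured TCP pose, the force, the opening and the grip force at its end. Input that does not fit is refused with a message, and nothing moves.
- r.get_state(): the state, without advancing time (a new reading comes with each control period).
- r.capture(name): name is "side" or "top" or "wrist"; returns a dict with "frame" (480x640x3 uint8, red, green, blue), "z_map" (480x640 float32, m along the optical axis (not along the pixel's ray), 0 where there is no reading), "fx", "fy", "cx", "cy" (pixels), "cam_to_world" (4x4, takes a point from camera to world coordinates). Camera axes: x right, y down, z forward; pixel columns grow to the right and rows downward; lengths in m; the calibration is good to about 2 mm. A picture is of the moment at which its call begins.
- r.close_job(): hands the job in; it is judged then, once.
The state is a dict: "time_s": time; "joints": joint angles; "qd": joint speeds; "joint_torque": joint torques, N m; "tcp_pos": TCP position; "eef_rot": TCP orientation; "contact_force": force on the tool from outside, world axes, zero at the start; "moment": the same for the moment, N m; "gripper_width": finger opening in m; "gripper_force": force on a finger pad.
Only numpy, scipy, OpenCV 4.12 (cv2) and the standard library are available. Lean on these libraries where they do the work, as an engineer would, in place of code of your own. Each camera call takes 0.05 s, during which the arm holds its last target. There are 200 camera calls.

## Working session

There is one attempt and no reset: what is moved stays moved. The work goes in short steps, Python scripts to look and compute and a shell command to move; the robot and the scene stay as the last step left them, time stands still between calls to the robot, and variables do not carry over. Pictures are saved under pics/ and viewed, at most 10 in all, crops included, and the job is handed in when it is done.

```bash
ls; mkdir -p pics; python3 - <<'E'
from plant import r
import cv2, numpy as np
s=r.get_state()
print({k:np.round(v,3) for k,v in s.items()}, r.grip_depth)
for n in ["side","top"]:
    c=r.capture(n); cv2.imwrite(f"pics/{n}0.png",c["frame"][:,:,::-1]); np.savez(f"pics/{n}0.npz",**c)
    print(n,c["fx"],c["cx"],c["cy"],np.round(c["cam_to_world"],3).tolist())
E
```

```text
drive.py
pics
plant.py
{'time_s': np.float64(0.0), 'joints': array([-5.9123e+01,  2.0589e+01,  6.3400e-01, -2.1000e-02, -7.0135e+01,
       -1.6508e+01]), 'qd': array([ 0.026,  0.025, -0.039,  0.009,  0.064,  0.011]), 'joint_torque': array([ 2.0000e-03, -5.8272e+01,  2.9307e+01,  6.9970e+00,  7.0000e-03,
       -0.0000e+00]), 'tcp_pos': array([ 0.167, -0.653,  0.226]), 'eef_rot': array([ 1.79908e+02, -7.00000e-03, -1.65638e+02]), 'contact_force': array([-1.366,  0.146, -0.113]), 'moment': array([-0.041,  0.026, -0.005]), 'gripper_force': np.float64(0.0), 'gripper_width': np.float64(0.088)} 0.0188
side 476.4256317650928 313.4301643493378 239.30972717627657 [[-0.901, -0.179, 0.395, 0.109], [-0.433, 0.409, -0.803, 0.991], [-0.018, -0.895, -0.446, 0.667], [0.0, 0.0, 0.0, 1.0]]
top 486.3615547357162 319.35768301196043 242.77499284194795 [[-0.013, -0.987, 0.162, 0.385], [-1.0, 0.015, 0.008, -0.015], [-0.011, -0.162, -0.987, 1.265], [0.0, 0.0, 0.0, 1.0]]
```
View pics/side0.png

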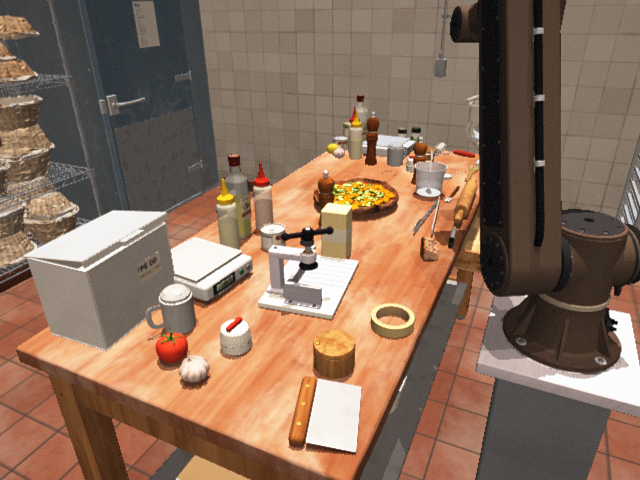

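View pics/top0.png

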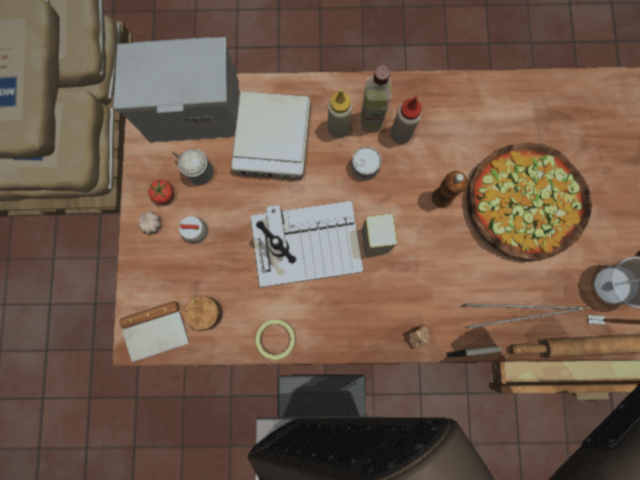

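The side view shows the loaf at about (337,230), the handle at (307,237) and the board at (310,285). In the top view the board is centred at about (307,244), the loaf top is at (380,231), the handle hub at (277,243) and the mill at (450,188). Next I'll measure from both depth maps.

```bash
cat > h.py <<'E'
import numpy as np, cv2
def cloud(c):
    z=c["z_map"]; v,u=np.mgrid[:480,:640]
    P=np.stack([(u-c["cx"])/c["fx"]*z,(v-c["cy"])/c["fy"]*z,z],-1)
    T=np.array(c["cam_to_world"]); W=P@T[:3,:3].T+T[:3,3]
    W[z<=0]=np.nan
    return W
def rect(p):
    return cv2.minAreaRect((p[:,:2]*1000).astype(np.float32))
E
python3 - <<'E'
import numpy as np, cv2
from h import *
for n in ["top","side"]:
    c=dict(np.load(f"pics/{n}0.npz")); W=cloud(c); F=c["frame"].astype(int)
    x,y,z=W[...,0],W[...,1],W[...,2]
    roi=(x>0.25)&(x<0.6)&(y>-0.32)&(y<0.25)
    bench=roi&(abs(z)<.01); print(n,"bench z",np.nanmedian(z[bench]))
    sat=F.max(-1)-F.min(-1)
    b=roi&(abs(z-.016)<.006)&(sat<40)&(F.min(-1)>110)&(y>-0.15)
    print("board",b.sum(),np.median(z[b]),rect(W[b]))
    for lo,hi in [(.142,.158)]:
        m=roi&(z>lo)&(z<hi)&(F[...,0]>150)&(y<-0.05)&(y>-.24)
        k,lab,st,ce=cv2.connectedComponentsWithStats(m.astype(np.uint8))
        i=1+st[1:,4].argmax(); m=lab==i
        print("loaf top",m.sum(),np.median(z[m]),rect(W[m]))
    d=roi&(z>.145)&(F.max(-1)<90)&(y>-0.07)&(y<.15)
    print("handle",d.sum(),np.percentile(z[d],[5,50,95,99]),rect(W[d]))
    mm=roi&(z>.05)&(z<.22)&(y<-.2)&(y>-.32)&(x>.4)
    if mm.sum()>10: print("mill",mm.sum(),rect(W[mm]),z[mm].max())
E
```

```text
top bench z 0.0004615228990548781
board 3431 0.016773353440711958 ((471.9971923828125, 18.082427978515625), (279.06243896484375, 273.5287170410156), 4.879054069519043)
loaf top 454 0.15081432888157587 ((581.08056640625, -151.99444580078125), (42.30168151855469, 64.01542663574219), 4.736319065093994)
handle 690 [0.18602793 0.66632387 0.80110142 0.80779996] ((431.2174377441406, 17.63945770263672), (402.017822265625, 37.056480407714844), 28.412260055541992)
side bench z -0.00079358468505214
board 1874 0.015247243511988973 ((555.8385620117188, 27.904861450195312), (122.7711181640625, 276.5055847167969), 7.365825176239014)
loaf top 161 0.1487215464438063 ((580.520263671875, -146.3306121826172), (43.75529861450195, 64.96733856201172), 5.999006271362305)
handle 448 [0.16133264 0.18501607 0.64325212 0.66028409] ((432.03753662109375, 24.2694091796875), (407.6031799316406, 35.21600341796875), 29.88104820251465)
```

```bash
python3 - <<'E'
import numpy as np, cv2
from h import *
def big(m):
    k,lab,st,ce=cv2.connectedComponentsWithStats(m.astype(np.uint8)); return lab==1+st[1:,4].argmax()
for n in ["top","side"]:
    c=dict(np.load(f"pics/{n}0.npz")); W=cloud(c); F=c["frame"].astype(int)
    x,y,z=W[...,0],W[...,1],W[...,2]
    roi=(x>0.42)&(x<0.85)&(y>-0.32)&(y<0.25)&(z<.25)
    sat=F.max(-1)-F.min(-1)
    b=big(roi&(abs(z-.016)<.005)&(sat<60)&(F.min(-1)>90)&(y>-0.15)&(y<.19)&(x<.68))
    print(n,"board",b.sum(),np.median(z[b]),rect(W[b]), cv2.boxPoints(rect(W[b])).round().tolist())
    m=big(roi&(z>.142)&(z<.158)&(F[...,0]>130)&(y<-0.05)&(y>-.24))
    print("loaf top",m.sum(),np.median(z[m]),rect(W[m]), cv2.boxPoints(rect(W[m])).round().tolist())
    for lo,hi in [(.16,.21),]:
        d=big(roi&(z>lo)&(z<hi)&(F.max(-1)<110)&(y>-0.07)&(y<.18))
        print("handle",d.sum(),np.percentile(z[d],[5,25,50,75,95,99]).round(4),rect(W[d]))
        q=W[d]; far=np.linalg.norm(q[:,:2]-q[:,:2].mean(0),axis=1)>.035; print(" bar z",np.percentile(q[far,2],[10,50,90]).round(4))
    st=big(roi&(abs(z-.066)<.004)&(y>.08)&(y<.2)&(sat<60)); print("stop top",st.sum(),rect(W[st]))
    fe=big(roi&(abs(z-.034)<.004)&(y>-.15)&(y<.1)&(sat<60)); print("fence34",fe.sum(),rect(W[fe]))
    fe=big(roi&(abs(z-.050)<.004)&(y>-.15)&(y<.1)&(sat<60)); print("fence50",fe.sum(),rect(W[fe]))
    mm=big(roi&(z>.03)&(z<.22)&(y<-.17)&(x>.58)&(F[...,2]<90))
    print("mill",mm.sum(),rect(W[mm]),z[mm].max())
E
```

```text
top board 5078 0.016782435880998592 ((590.8934326171875, 30.239768981933594), (191.12013244628906, 269.99676513671875), 7.718752861022949) [[478.0, 151.0], [514.0, -116.0], [704.0, -91.0], [667.0, 177.0]]
loaf top 849 0.15064141027986788 ((596.7876586914062, -150.80030822753906), (74.84883117675781, 64.66732788085938), 6.180845737457275) [[556.0, -123.0], [563.0, -187.0], [637.0, -179.0], [631.0, -115.0]]
handle 352 [0.1834 0.1878 0.1897 0.1925 0.1959 0.1971] ((565.572265625, 93.00430297851562), (122.5008316040039, 26.031597137451172), 45.65791320800781)
 bar z [0.1863 0.1896 0.1927]
stop top 589 ((825.9324951171875, 140.23275756835938), (119.40955352783203, 48.093143463134766), 89.80357360839844)
fence34 14 ((765.9838256835938, 47.16209411621094), (4.667505264282227, 25.803180694580078), 18.61371421813965)
fence50 259 ((809.2022705078125, 65.17509460449219), (67.2831039428711, 85.898681640625), 84.091552734375)
mill 306 ((707.6396484375, -311.2024230957031), (45.296165466308594, 17.512035369873047), 0.08403158187866211) 0.17176472309965463
side board 2397 0.015247431303051506 ((588.
[... 321 characters left out ...]
 -185.0], [636.0, -175.0], [628.0, -107.0]]
handle 403 [0.1628 0.178  0.1835 0.1871 0.1917 0.1936] ((564.8529052734375, 97.2023696899414), (125.44114685058594, 29.240013122558594), 36.23957824707031)
 bar z [0.1795 0.1849 0.1893]
stop top 132 ((561.7459106445312, 136.19448852539062), (91.2484359741211, 18.830677032470703), 7.245789051055908)
fence34 51 ((790.3151245117188, -97.9259033203125), (62.414615631103516, 21.999013900756836), 13.725072860717773)
fence50 169 ((785.2789916992188, 70.30747985839844), (61.26250076293945, 42.58039474487305), 84.9366455078125)
mill 341 ((707.9747314453125, -308.7630920410156), (49.36402893066406, 22.522342681884766), 0.44333645701408386) 0.1684626493318414
```

```bash
python3 - <<'E'
import cv2
a=cv2.imread('pics/top0.png')[180:310,230:420]; b=cv2.imread('pics/side0.png')[180:330,240:390]
a=cv2.resize(a,(760,520),interpolation=cv2.INTER_CUBIC); cv2.imwrite('pics/tc.png',a)
E
```

```text
(no output)
```

View pics/tc.png

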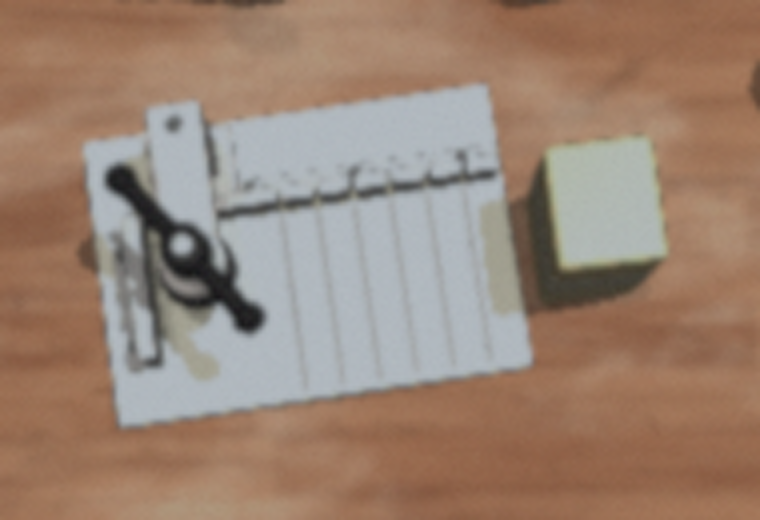

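The crop shows the bar running from (120,178) to (252,318), which is about 45° in world, and the hub at (188,245). The loaf is squarely outside the entry edge.

Both views agree on these, as does the text for sizes and heights:

| Item | Measured |
|---|---|
| Board origin | ≈ (0.5755, 0.0285) |
| Board yaw | ≈ 7.5° |
| Loaf in board frame | x ≈ -3, y ≈ -179 (gap to board 12 mm) |
| Hub | ≈ (0.566, 0.093, 0.181) |
| Mill | ≈ (0.707, -0.325) |

First I'll move behind the loaf, at yaw -82.5, so that tool -x is board +y.

```bash
echo '[[[-0.537, 0.330, 0, 0, 0, -83], [-0.537, 0.330, 0, 0, 0, -83], [-0.537, 0.330, 0, 0, 0, -83], [-0.537, 0.330, 0, 0, 0, -83], [-0.537, 0.330, 0, 0, 0, -83], [-0.537, 0.330, 0, 0, 0, -83], [-0.537, 0.330, 0, 0, 0, -83], [-0.537, 0.330, 0, 0, 0, -83], [-0.537, 0.330, 0, 0, 0, -83], [-0.537, 0.330, 0, 0, 0, -83], [-0.537, 0.330, 0, 0, 0, -83], [-0.537, 0.330, 0, 0, 0, -83]]]' | python3 drive.py 0.035 20
```

```text
time_s: 1.1
tcp_pos: [0.5161, -0.2926, 0.2265]
eef_rot: [180.0, 0.0, -82.2]
contact_force: [0.8, -0.5, -0.5]
gripper_width: 0.0348
gripper_force: 0.0
```

```bash
echo '[[[-0.02, -0.035, 0, 0, 0, 0], [-0.04, -0.07, 0, 0, 0, 0], [-0.07, -0.098, 0, 0, 0, 0], [-0.07, -0.098, 0.01, 0, 0, 0], [-0.07, -0.098, 0.05, 0, 0, 0], [-0.07, -0.098, 0.09, 0, 0, 0], [-0.07, -0.098, 0.112, 0, 0, 0], [-0.07, -0.098, 0.112, 0, 0, 0], [-0.07, -0.098, 0.112, 0, 0, 0]]]' | python3 drive.py; python3 - <<'E'
from plant import r
import numpy as np
s=r.get_state(); o=np.array([.5755,.0285]); a=np.radians(7.5); R=np.array([[np.cos(a),-np.sin(a)],[np.sin(a),np.cos(a)]])
print("board xy",(s["tcp_pos"][:2]-o)@R, s["tcp_pos"][2], s["joints"].round(1))
E
```

```text
time_s: 1.85
tcp_pos: [0.6027, -0.2127, 0.1136]
eef_rot: [179.8, 0.0, -82.6]
contact_force: [1.3, 0.0, 1.2]
gripper_width: 0.035
gripper_force: 0.0
board xy [-0.00452386 -0.24267048] 0.11364651003770758 [ -2.   22.4 -12.2   0.  -55.6   9.3]
```

```bash
echo '[[[-0.01, 0, 0, 0, 0, 0], [-0.02, 0, 0, 0, 0, 0], [-0.03, 0, 0, 0, 0, 0], [-0.038, 0, 0, 0, 0, 0], [-0.046, 0, 0, 0, 0, 0], [-0.054, 0, 0, 0, 0, 0], [-0.062, 0, 0, 0, 0, 0], [-0.07, 0, 0, 0, 0, 0], [-0.078, 0, 0, 0, 0, 0]]]' | python3 drive.py; python3 - <<'E'
from plant import r
import cv2
c=r.capture("side"); cv2.imwrite("pics/s1.png",c["frame"][150:350,220:420,::-1].repeat(3,0).repeat(3,1))
E
```

```text
time_s: 2.6
tcp_pos: [0.593, -0.1342, 0.1144]
eef_rot: [180.0, 0.0, -82.6]
contact_force: [0.1, 0.3, -0.4]
gripper_width: 0.0348
gripper_force: 0.0
```

View pics/s1.png

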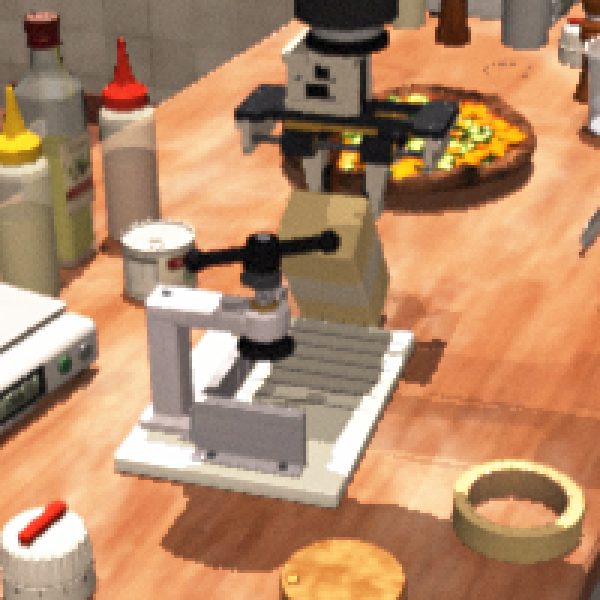

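The loaf, with its top at (325,215), is leaning onto the board as it should. I'll keep pushing.

```bash
echo '[[[-0.006, 0, 0, 0, 0, 0], [-0.012, 0, 0, 0, 0, 0], [-0.018, 0, 0, 0, 0, 0], [-0.024, 0, 0, 0, 0, 0], [-0.03, 0, 0, 0, 0, 0], [-0.036, 0, 0, 0, 0, 0], [-0.042, 0, 0, 0, 0, 0], [-0.042, 0, 0, 0, 0, 0], [-0.042, 0, 0, 0, 0, 0], [-0.042, 0, 0, 0, 0, 0], [-0.042, 0, 0, 0, 0, 0], [-0.042, 0, 0, 0, 0, 0]]]' | python3 drive.py; python3 - <<'E'
from plant import r
import cv2
c=r.capture("side"); cv2.imwrite("pics/s2.png",c["frame"][150:350,220:420,::-1].repeat(3,0).repeat(3,1))
E
```

```text
time_s: 3.65
tcp_pos: [0.588, -0.0938, 0.1145]
eef_rot: [-180.0, -0.0, -82.6]
contact_force: [-1.2, -0.4, 0.6]
gripper_width: 0.0347
gripper_force: 0.0
```

View pics/s2.png

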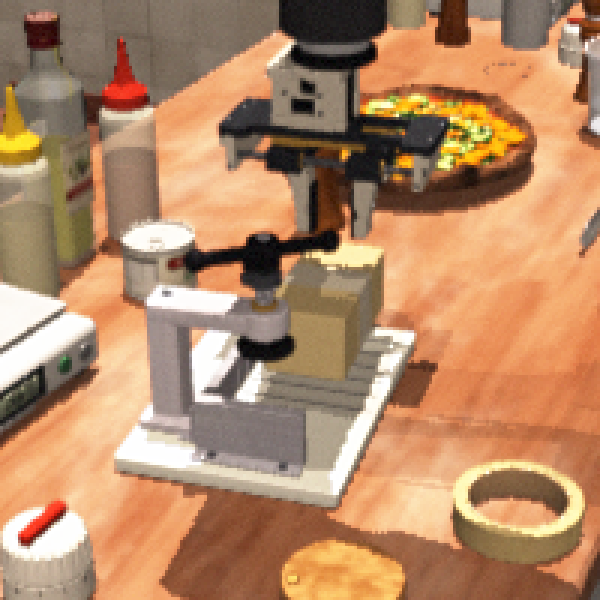

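The loaf lies flat on the bed, with its end face at (320,340). I'll back off and measure it.

```bash
echo '[[[0.01, 0, -0.02, 0, 0, 0], [0.05, 0, -0.02, 0, 0, 0], [0.09, 0, -0.02, 0, 0, 0], [0.1, 0, -0.02, 0, 0, 0], [0.1, 0, 0, 0, 0, 0], [0.1, 0, 0, 0, 0, 0]]]' | python3 drive.py; cat >> h.py <<'E'
o=np.array([.5755,.0285]); a=np.radians(7.5); R=np.array([[np.cos(a),-np.sin(a)],[np.sin(a),np.cos(a)]])
def big(m):
    k,lab,st,ce=cv2.connectedComponentsWithStats(m.astype(np.uint8)); return lab==1+st[1:,4].argmax()
def loaf(r,save=None):
    for n in ["top","side"]:
        c=r.capture(n); W=cloud(c); F=c["frame"].astype(int); B=W.copy(); B[...,:2]=(W[...,:2]-o)@R
        if save: np.savez(f"pics/{save}{n}.npz",**c)
        x,y,z=B[...,0],B[...,1],B[...,2]
        m=(abs(x)<.06)&(y>-.19)&(y<.105)&(abs(z-.081)<.006)&(F[...,0]>F[...,2]+15)&(F[...,0]>110)
        m=big(m); q=B[m]; print(n,m.sum(),"z",np.median(q[:,2]).round(4),"rect",rect(q),"y",(np.percentile(q[:,1],[0,1,99,100])*1000).round(1),"x",(np.percentile(q[:,0],[0,1,99,100])*1000).round(1))
    s=r.get_state(); print("tcp board",((s["tcp_pos"][:2]-o)@R).round(4),s["tcp_pos"][2].round(4))
E
python3 -c "
from plant import r
from h import *
loaf(r)"
```

```text
time_s: 4.2
tcp_pos: [0.5988, -0.1936, 0.1114]
eef_rot: [179.8, 0.1, -82.8]
contact_force: [-1.9, 0.7, -1.2]
gripper_width: 0.0351
gripper_force: 0.0
top 660 z 0.0817 rect ((-1.012176513671875, -137.7092742919922), (76.75849914550781, 71.2466812133789), 83.42152404785156) y [-173.3 -172.1  -99.1  -96.1] x [-37.8 -35.6  33.2  35.6]
side 623 z 0.0801 rect ((-3.724170684814453, -95.99895477294922), (151.64523315429688, 75.285400390625), 89.43042755126953) y [-171.6 -166.8  -21.7  -20. ] x [-41.4 -40.3  32.4  34. ]
tcp board [-0.0046 -0.2227] 0.1139
```

The loaf's y span is -172..-20 mm in the board frame, it is square within 0.6°, and its top is at 81 mm. I'll lower the fingers behind the tail and push.

```bash
echo '[[[0, 0, 0.035, 0, 0, 0], [0, 0, 0.068, 0, 0, 0], [0, 0, 0.068, 0, 0, 0], [-0.02, 0, 0.068, 0, 0, 0], [-0.03, 0, 0.068, 0, 0, 0], [-0.04, 0, 0.068, 0, 0, 0], [-0.05, 0, 0.068, 0, 0, 0], [-0.06, 0, 0.068, 0, 0, 0], [-0.07, 0, 0.068, 0, 0, 0], [-0.08, 0, 0.068, 0, 0, 0], [-0.09, 0, 0.068, 0, 0, 0], [-0.1, 0, 0.068, 0, 0, 0]]]' | python3 drive.py; python3 -c "
from plant import r
from h import *
loaf(r)"
```

```text
time_s: 5.3
tcp_pos: [0.5891, -0.0933, 0.0483]
eef_rot: [-179.8, -0.1, -82.6]
contact_force: [-0.1, -5.6, 4.1]
gripper_width: 0.035
gripper_force: 3.1
top 590 z 0.0817 rect ((-19.55694580078125, -31.446990966796875), (38.65877914428711, 118.07791137695312), 2.7416975498199463) y [-89.8 -87.3  25.7  28.1] x [-37.1 -35.4   0.7   1.9]
side 580 z 0.0803 rect ((-2.108661651611328, -42.08965301513672), (74.50967407226562, 174.89305114746094), 0.08221065998077393) y [-129.6 -111.9   41.3   45.3] x [-39.4 -38.5  32.   35.2]
tcp board [-0.0029 -0.1212] 0.0476
```

```bash
echo '[[[-0.01, 0, 0, 0, 0, 0], [-0.02, 0, 0, 0, 0, 0], [-0.03, 0, 0, 0, 0, 0], [-0.04, 0, 0, 0, 0, 0], [-0.048, 0, 0, 0, 0, 0], [-0.052, 0, 0, 0, 0, 0], [-0.054, 0, 0, 0, 0, 0], [-0.056, 0, 0, 0, 0, 0]]]' | python3 drive.py;echo '[[[-0.002, 0, 0, 0, 0, 0], [-0.003, 0, 0, 0, 0, 0], [-0.004, 0, 0, 0, 0, 0]]]' | python3 drive.py
```

```text
time_s: 6.07
tcp_pos: [0.5813, -0.0383, 0.0472]
eef_rot: [-180.0, -0.0, -82.6]
contact_force: [1.0, -6.0, 4.3]
gripper_width: 0.0349
gripper_force: 3.1
time_s: 6.32
tcp_pos: [0.5807, -0.0346, 0.0471]
eef_rot: [-180.0, -0.0, -82.6]
contact_force: [1.0, -5.7, 4.9]
gripper_width: 0.035
gripper_force: 3.1
```

```bash
echo '[[[-0.0015, 0, 0, 0, 0, 0], [-0.003, 0, 0, 0, 0, 0]]]' | python3 drive.py; echo '[[[-0.0015, 0, 0, 0, 0, 0], [-0.003, 0, 0, 0, 0, 0]]]' | python3 drive.py;  python3 -c "
from plant import r
from h import *
loaf(r)"
```

```text
time_s: 6.48
tcp_pos: [0.5807, -0.0328, 0.0472]
eef_rot: [-180.0, -0.1, -82.6]
contact_force: [6.0, -22.5, 1.0]
gripper_width: 0.0346
gripper_force: 11.5
time_s: 6.65
tcp_pos: [0.5809, -0.0326, 0.0476]
eef_rot: [-180.0, -0.3, -82.6]
contact_force: [10.7, -39.0, 1.0]
gripper_width: 0.0348
gripper_force: 20.3
top 211 z 0.0824 rect ((-23.608177185058594, 4.644351959228516), (31.046998977661133, 60.60746383666992), 8.465958595275879) y [-24.1 -21.3  33.9  36.3] x [-36.9 -36.1  -6.2  -4.6]
side 654 z 0.0802 rect ((-1.8569297790527344, 18.475845336914062), (171.0335235595703, 75.49596405029297), 89.90499877929688) y [-67.  -52.8 102.5 104. ] x [-39.7 -39.   34.   35.9]
tcp board [-0.0028 -0.0614] 0.0475
```

The force jumped from 6 to 39 N with no motion. The loaf is home and square within 0.1°. I'll back off, rise, and turn towards the handle.

```bash
echo '[[[0.02, 0, 0, 0, 0, 0], [0.05, 0, 0, 0, 0, 0], [0.05, 0, -0.04, 0, 0, 0], [0.05, 0, -0.08, 0, 0, 0], [0.05, 0, -0.12, 0, 0, 0], [0.05, 0, -0.16, 0, 0, 0], [0.05, 0, -0.2, 0, 0, 0], [0.05, 0, -0.24, 0, 0, 0], [0.05, 0, -0.26, 0, 0, 0], [0.05, 0, -0.26, 0, 0, 0]]]' | python3 drive.py 0.07; python3 - <<'E'
from plant import r
import numpy as np, cv2
from h import *
loaf(r,"b")
s=r.get_state(); print(s["joints"].round(1), s["contact_force"].round(1), s["moment"].round(3))
for n in ["top","side"]:
    c=dict(np.load(f"pics/b{n}.npz")); W=cloud(c); F=c["frame"].astype(int); B=W.copy(); B[...,:2]=(W[...,:2]-o)@R
    x,y,z=B[...,0],B[...,1],B[...,2]
    d=big((z>.165)&(z<.21)&(F.max(-1)<110)&(abs(x)<.09)&(abs(y-.065)<.09)); q=W[d]; print(n,"bar",d.sum(),rect(q),np.percentile(q[:,2],[5,50,95]).round(4))
    pc=q[:,:2]-q[:,:2].mean(0); e=np.linalg.eigh(pc.T@pc)[1][:,1]; print("ang",np.degrees(np.arctan2(e[1],e[0]))%180)
w=r.capture("wrist"); np.savez("pics/w1.npz",**w); cv2.imwrite("pics/w1.png",w["frame"][:,:,::-1])
E
```

```text
time_s: 7.58
tcp_pos: [0.5879, -0.0775, 0.3126]
eef_rot: [-179.5, -0.0, -82.6]
contact_force: [0.5, 0.5, 0.6]
gripper_width: 0.07
gripper_force: 0.0
top 991 z 0.082 rect ((0.5628776550292969, -0.7621994018554688), (98.74835205078125, 73.4427490234375), 89.93653106689453) y [-50.2 -47.8  43.6  48.6] x [-36.2 -35.   35.2  37.2]
side 614 z 0.08 rect ((-3.765655517578125, 28.047672271728516), (151.2493133544922, 75.97354125976562), 87.89715576171875) y [-48.1 -45.1 102.6 104.8] x [-39.6 -38.6  34.5  36.5]
tcp board [-0.0034 -0.1061] 0.3071
[ 11.4  10.3  -2.9  -0.1 -76.8  -4. ] [-0.2 -0.6 -0.4] [0.041 0.162 0.049]
top bar 280 ((553.5801391601562, 78.66453552246094), (87.16655731201172, 27.044095993041992), 48.4676628112793) [0.1828 0.1906 0.1967]
ang 43.24319485049662
side bar 366 ((564.5335083007812, 98.14175415039062), (123.3660659790039, 24.142650604248047), 43.9427375793457) [0.1709 0.1846 0.1931]
ang 41.96881181132514
```

View pics/w1.png

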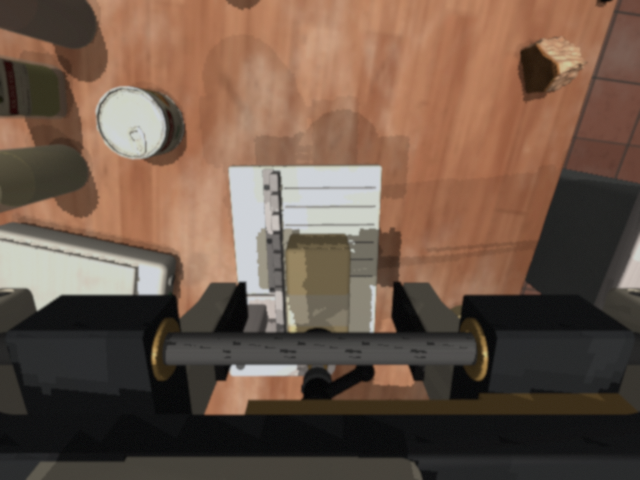

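The wrist view shows the hub at (318,380), half hidden behind the gripper, and the loaf end home under the arm. The loaf tail is at -49 mm, as it must be. Now I'll turn the tool to the bar and look at the handle from the wrist.

```bash
echo '[[[-0.03, 0.01, 0, 0, 0, -7], [-0.06, 0.025, 0, 0, 0, -14], [-0.1, 0.045, 0, 0, 0, -21], [-0.13, 0.056, 0, 0, 0, -28], [-0.13, 0.056, 0, 0, 0, -35], [-0.13, 0.056, 0, 0, 0, -42], [-0.13, 0.056, 0, 0, 0, -49], [-0.13, 0.056, 0, 0, 0, -56], [-0.13, 0.056, 0, 0, 0, -63], [-0.13, 0.056, 0, 0, 0, -70], [-0.13, 0.056, 0, 0, 0, -77], [-0.13, 0.056, 0, 0, 0, -84]]]' | python3 drive.py 0.07; echo '[[[0, 0, 0, 0, 0, -7], [0, 0, 0, 0, 0, -14], [0, 0, 0, 0, 0, -21], [0, 0, 0, 0, 0, -28], [0, 0, 0, 0, 0, -35], [0, 0, 0, 0, 0, -42], [0, 0, 0, 0, 0, -42.6], [0, 0, 0, 0, 0, -42.6], [0, 0, 0, 0, 0, -42.6], [0, 0, 0, 0, 0, -42.6]]]' | python3 drive.py; python3 - <<'E'
from plant import r
import numpy as np, cv2
w=r.capture("wrist"); np.savez("pics/w2.npz",**w); cv2.imwrite("pics/w2.png",w["frame"][:,:,::-1])
s=r.get_state(); print(s["joints"].round(1), s["moment"].round(3),np.round(w["cam_to_world"],3).tolist())
E
```

```text
time_s: 8.73
tcp_pos: [0.5129, 0.0441, 0.3046]
eef_rot: [180.0, 0.2, 1.7]
contact_force: [0.2, 0.4, -0.4]
gripper_width: 0.0698
gripper_force: 0.0
time_s: 9.57
tcp_pos: [0.5136, 0.044, 0.306]
eef_rot: [-180.0, 0.0, 43.8]
contact_force: [-0.6, -0.1, 0.5]
gripper_width: 0.0699
gripper_force: 0.0
[ 26.7   2.8 -11.6  -0.  -75.6 107.1] [-0.153  0.113  0.038] [[0.693, -0.686, -0.22, 0.574], [-0.721, -0.66, -0.211, 0.101], [-0.001, 0.305, -0.952, 0.465], [0.0, 0.0, 0.0, 1.0]]
```

View pics/w2.png

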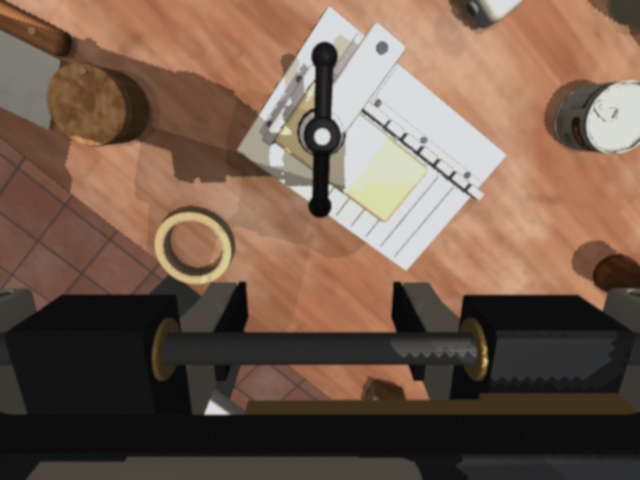

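The wrist view shows the balls at (324,54) and (320,206) and the hub top at (322,135), so the bar is nearly along tool x. I'll compute the axis, height and angle.

```bash
python3 - <<'E'
import numpy as np, cv2
from h import *
c=dict(np.load("pics/w2.npz")); W=cloud(c); F=c["frame"].astype(int); z=W[...,2]
d=big((z>.16)&(z<.215)&(F.max(-1)<110)&(np.mgrid[:480,:640][0]<260)); q=W[d]
print("all",d.sum(),rect(q),np.percentile(z[d],[5,50,95]).round(4))
T=c["cam_to_world"]
def ray(c,u,v):
    T=np.array(c["cam_to_world"]); k=T[:3,:3]@np.array([(u-c["cx"])/c["fx"],(v-c["cy"])/c["fy"],1]); return T[:3,3],k/np.linalg.norm(k)
P=[]
for v0,v1 in ((40,68),(192,220)):
    m=d.copy(); m[:v0]=0; m[v1:]=0; vv,uu=np.nonzero(m); u,v=uu.mean(),vv.mean()
    t=np.percentile(z[m],95); C,k=ray(c,u,v); s=(.181-C[2])/k[2]; p=C+s*k; P.append(p); print("ball",u.round(1),v.round(1),"ztop",t.round(4),p.round(4))
print("mid",((P[0]+P[1])/2).round(4),"len",np.linalg.norm(P[0]-P[1]).round(4),"ang",np.degrees(np.arctan2(*(P[0]-P[1])[[1,0]])))
wh=(F.min(-1)>170); wh[:118]=0; wh[152:]=0; wh[:,:305]=0; wh[:,338:]=0; wh=big(wh); vv,uu=np.nonzero(wh); print("hubtop px",uu.mean(),vv.mean(),wh.sum(),np.median(z[wh]),np.nanmedian(W[wh],0).round(4))
# triangulate balls with top0 view (crop px -> full): ends
t0=dict(np.load("pics/top0.npz")); W0=cloud(t0);F0=t0["frame"].astype(int)
m=big((W0[...,2]>.16)&(W0[...,2]<.21)&(F0.max(-1)<110)&(abs(W0[...,0]-.566)<.08)&(abs(W0[...,1]-.093)<.08))
vv,uu=np.nonzero(m); pr=uu+vv
for nm,sel,wr in (("far",pr<pr.min()+14,0),("near",pr>pr.max()-14,1)):
    pass
E
```

```text
all 3348 ((566.6915283203125, 92.33219909667969), (124.4898681640625, 26.36126136779785), 44.44287109375) [0.1854 0.1891 0.1943]
ball 324.2 55.5 ztop 0.1921 [0.6073 0.1292 0.181 ]
ball 319.5 204.3 ztop 0.1919 [0.5273 0.0569 0.181 ]
mid [0.5673 0.0931 0.181 ] len 0.1078 ang 42.097503644882536
hubtop px 321.9175824175824 136.0879120879121 182 nan [0.5669 0.0926 0.196 ]
```

The hub axis is at (0.567, 0.093), hub z is ≈ 0.1825 (screw ≈ 0.9 rad) and the bar is at ≈ 43°. The ball spacing of 108 mm checks out. I'll go over the hub, down, and grip it.

```bash
echo '[[[0.035, 0.001, 0, 0, 0, 0], [0.0725, 0.0017, 0, 0, 0, 0], [0.0725, 0.0017, 0, 0, 0, 0], [0.0725, 0.0017, 0.03, 0, 0, 0], [0.0725, 0.0017, 0.06, 0, 0, 0], [0.0725, 0.0017, 0.09, 0, 0, 0], [0.0725, 0.0017, 0.115, 0, 0, 0], [0.0725, 0.0017, 0.13, 0, 0, 0], [0.0725, 0.0017, 0.135, 0, 0, 0], [0.0725, 0.0017, 0.135, 0, 0, 0], [0.0725, 0.0017, 0.135, 0, 0, 0]]]' | python3 drive.py 0.07; echo '[[[0, 0, 0, 0, 0, 0], [0, 0, 0, 0, 0, 0], [0, 0, 0, 0, 0, 0], [0, 0, 0, 0, 0, 0], [0, 0, 0, 0, 0, 0], [0, 0, 0, 0, 0, 0]]]' | python3 drive.py 0.02 15; python3 - <<'E'
from plant import r
for i in range(4):
    s=r.get_state(); print(s["time_s"],s["joints"].round(2),s["moment"].round(3),s["contact_force"].round(1))
    r.capture("wrist")
E
```

```text
time_s: 10.53
tcp_pos: [0.5677, 0.0933, 0.1723]
eef_rot: [180.0, -0.0, 44.0]
contact_force: [-0.0, 0.2, -0.1]
gripper_width: 0.0701
gripper_force: 0.0
time_s: 11.03
tcp_pos: [0.5672, 0.0932, 0.1718]
eef_rot: [180.0, -0.0, 44.0]
contact_force: [-0.3, -0.3, -0.3]
gripper_width: 0.0355
gripper_force: 0.0
11.0333 [ 28.83  13.58 -16.69   0.   -59.7  105.14] [-0.113  0.115  0.008] [-0.3 -0.3 -0.3]
11.0833 [ 28.82  13.59 -16.7    0.   -59.7  105.14] [-0.158  0.127  0.002] [-0.1 -0.8 -0.2]
11.1333 [ 2.8820e+01  1.3590e+01 -1.6700e+01  1.0000e-02 -5.9700e+01  1.0514e+02] [-0.484 -0.273  0.015] [ 2. -1. -0.]
11.1833 [ 2.8820e+01  1.3600e+01 -1.6700e+01  1.0000e-02 -5.9700e+01  1.0514e+02] [-0.401  0.029  0.043] [ 1.5 -1.2  1.4]
```

```bash
cat > m.py <<'E'
from plant import r
import numpy as np
s=r.get_state(); print(round(float(s["time_s"]),2),"j6",s["joints"][5].round(2),"yaw",s["eef_rot"][2].round(2),"tcp",s["tcp_pos"].round(4),"F",s["contact_force"].round(1),"M",s["moment"].round(3),"w",round(float(s["gripper_width"]),4),round(float(s["gripper_force"]),1))
E
python3 m.py; echo '[[[0, 0, 0, 0, 0, 5], [0, 0, 0.001, 0, 0, 10], [0, 0, 0.001, 0, 0, 15], [0, 0, 0.0015, 0, 0, 20]]]' | python3 drive.py; python3 m.py;  echo '[[[0, 0, 0.0005, 0, 0, 6], [0, 0, 0.001, 0, 0, 12], [0, 0, 0.001, 0, 0, 18], [0, 0, 0.0015, 0, 0, 24], [0, 0, 0.002, 0, 0, 30], [0, 0, 0.0025, 0, 0, 36], [0, 0, 0.003, 0, 0, 42], [0, 0, 0.0035, 0, 0, 50]]]' | python3 drive.py;python3 m.py
```

```text
11.23 j6 105.14 yaw 43.97 tcp [0.5672 0.0931 0.1716] F [ 0.3 -0.2  0.6] M [-0.311 -0.017  0.056] w 0.0271 15.0
time_s: 11.57
tcp_pos: [0.5673, 0.0929, 0.1702]
eef_rot: [180.0, -0.0, 23.7]
contact_force: [-0.1, -1.6, 2.2]
gripper_width: 0.0278
gripper_force: 15.0
11.57 j6 84.91 yaw 23.74 tcp [0.5673 0.0929 0.1702] F [-0.1 -1.6  2.2] M [-0.632  0.023  0.115] w 0.0278 15.0
time_s: 12.23
tcp_pos: [0.5673, 0.0924, 0.1668]
eef_rot: [179.9, -0.0, -25.5]
contact_force: [0.8, -3.6, 1.6]
gripper_width: 0.0277
gripper_force: 15.0
12.23 j6 35.71 yaw -25.46 tcp [0.5673 0.0924 0.1668] F [ 0.8 -3.6  1.6] M [-1.416 -0.181  0.121] w 0.0277 15.0
```

```bash
echo '[[[0, 0, 0.0005, 0, 0, 7], [0, 0, 0.001, 0, 0, 14], [0, 0, 0.0015, 0, 0, 21], [0, 0, 0.002, 0, 0, 28], [0, 0, 0.0025, 0, 0, 35], [0, 0, 0.003, 0, 0, 42], [0, 0, 0.0035, 0, 0, 49], [0, 0, 0.004, 0, 0, 56], [0, 0, 0.0045, 0, 0, 63], [0, 0, 0.005, 0, 0, 70]]]' | python3 drive.py;python3 m.py; echo '[[[0, 0, 0.0005, 0, 0, 5], [0, 0, 0.0007, 0, 0, 10], [0, 0, 0.001, 0, 0, 15], [0, 0, 0.0014, 0, 0, 20], [0, 0, 0.0018, 0, 0, 25], [0, 0, 0.002, 0, 0, 30]]]' | python3 drive.py;python3 m.py; echo '[[[0, 0, 0.0005, 0, 0, 5], [0, 0, 0.0007, 0, 0, 10], [0, 0, 0.001, 0, 0, 15], [0, 0, 0.0014, 0, 0, 20]]]' | python3 drive.py;python3 m.py
```

```text
time_s: 13.07
tcp_pos: [0.5667, 0.092, 0.1618]
eef_rot: [180.0, -0.1, -95.5]
contact_force: [-1.9, -3.2, 4.3]
gripper_width: 0.0273
gripper_force: 15.0
13.07 j6 -34.35 yaw -95.53 tcp [0.5667 0.092  0.1618] F [-1.9 -3.2  4.3] M [-1.572  0.813  0.084] w 0.0273 15.0
time_s: 13.57
tcp_pos: [0.5664, 0.0921, 0.1598]
eef_rot: [180.0, -0.1, -125.4]
contact_force: [-3.0, -2.9, 3.7]
gripper_width: 0.0279
gripper_force: 15.0
13.57 j6 -64.26 yaw -125.44 tcp [0.5664 0.0921 0.1598] F [-3.  -2.9  3.7] M [-1.263  1.062  0.147] w 0.0279 15.0
time_s: 13.9
tcp_pos: [0.5662, 0.0922, 0.1583]
eef_rot: [-180.0, -0.1, -145.4]
contact_force: [-4.0, -2.7, 5.4]
gripper_width: 0.0276
gripper_force: 15.0
13.9 j6 -84.26 yaw -145.44 tcp [0.5662 0.0922 0.1583] F [-4.  -2.7  5.4] M [-0.905  1.421  0.106] w 0.0276 15.0
```

```bash
echo '[[[0, 0, 0, 0, 0, 0], [0, 0, 0, 0, 0, 0]]]' | python3 drive.py - 40; python3 m.py; python3 - <<'E'
from plant import r
import cv2,numpy as np
from h import *
c=r.capture("side"); np.savez("pics/s3.npz",**c); cv2.imwrite("pics/s3.png",cv2.resize(c["frame"][200:320,240:400,::-1],(800,600),interpolation=cv2.INTER_CUBIC))
E
```

```text
time_s: 14.07
tcp_pos: [0.5662, 0.0923, 0.1583]
eef_rot: [-180.0, -0.1, -145.2]
contact_force: [-4.0, -3.2, 6.3]
gripper_width: 0.0272
gripper_force: 40.0
14.07 j6 -83.98 yaw -145.17 tcp [0.5662 0.0923 0.1583] F [-4.  -3.2  6.3] M [-1.202  1.57  -0.213] w 0.0272 40.0
```

View pics/s3.png

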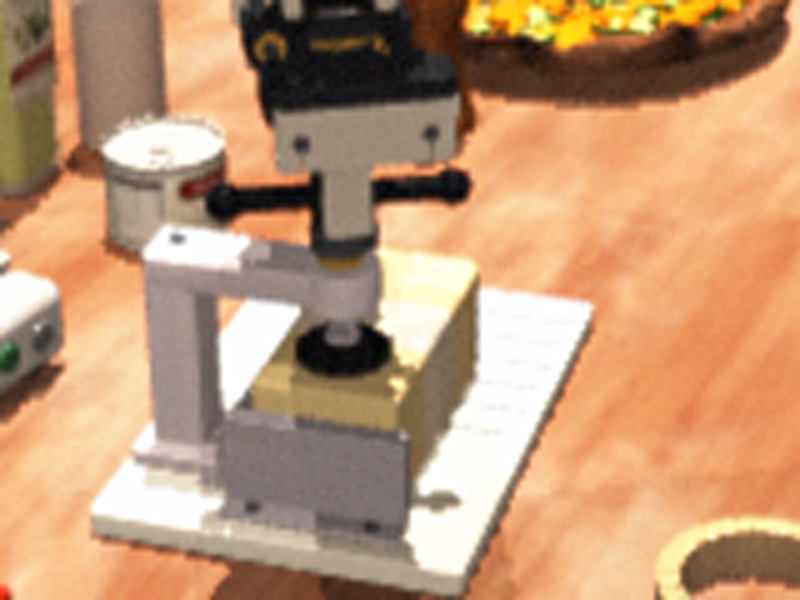

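The loaf sits at the stop with the pad just above or touching it at (343,350). The bar ends are at crop (222,200) and (452,187). I'll check that the bar has followed the tool.

```bash
python3 m.py; python3 - <<'E'
import numpy as np
c=dict(np.load("pics/s3.npz")); T=c["cam_to_world"]
P=[]
for u,v in ((284.4,240),(330.4,237.4)):
    k=T[:3,:3]@np.array([(u-c["cx"])/c["fx"],(v-c["cy"])/c["fy"],1]); s=(.169-T[2,3])/k[2]; P.append(T[:3,3]+s*k)
d=P[0]-P[1]; print(P[0].round(4),P[1].round(4),np.linalg.norm(d),np.degrees(np.arctan2(d[1],d[0])))
E
```

```text
14.12 j6 -83.95 yaw -145.14 tcp [0.5662 0.0923 0.1583] F [-5.  -3.3  5.4] M [-1.22   1.633 -0.208] w 0.0275 40.0
[0.6118 0.124  0.169 ] [0.5186 0.0683 0.169 ] 0.10857153942428263 30.876780062989223
```

```bash
for i in 1 2; do :; done; echo '[[[0, 0, 0.0003, 0, 0, 4], [0, 0, 0.0005, 0, 0, 8], [0, 0, 0.0007, 0, 0, 12]]]' | python3 drive.py >/dev/null; python3 m.py; echo '[[[0, 0, 0.0003, 0, 0, 4], [0, 0, 0.0005, 0, 0, 8], [0, 0, 0.0007, 0, 0, 12]]]' | python3 drive.py >/dev/null; python3 m.py; echo '[[[0, 0, 0.0003, 0, 0, 4], [0, 0, 0.0005, 0, 0, 8], [0, 0, 0.0007, 0, 0, 12]]]' | python3 drive.py >/dev/null; python3 m.py
```

```text
14.37 j6 -96.11 yaw -157.29 tcp [0.5662 0.0924 0.1575] F [-3.8 -2.2  4.6] M [-0.982  1.557  0.096] w 0.0265 40.0
14.62 j6 -108.11 yaw -169.29 tcp [0.5661 0.0925 0.1568] F [-5.2 -2.2  3.9] M [-0.783  1.643  0.147] w 0.027 40.0
14.87 j6 -120.11 yaw 178.71 tcp [0.5661 0.0927 0.156 ] F [-4.2 -1.7  3.9] M [-0.604  1.611  0.201] w 0.0271 40.0
```

```bash
echo '[[[0, 0, 0.0003, 0, 0, 4], [0, 0, 0.0005, 0, 0, 8]]]' | python3 drive.py >/dev/null; python3 m.py; echo '[[[0, 0, 0.0003, 0, 0, 4], [0, 0, 0.0005, 0, 0, 8]]]' | python3 drive.py >/dev/null; python3 m.py; echo '[[[0, 0, 0.0003, 0, 0, 4], [0, 0, 0.0005, 0, 0, 8]]]' | python3 drive.py >/dev/null; python3 m.py
```

```text
15.03 j6 -128.11 yaw 170.71 tcp [0.5661 0.0928 0.1555] F [-4.7 -1.7  3.3] M [-0.404  1.612  0.215] w 0.0268 40.0
15.2 j6 -136.11 yaw 162.72 tcp [0.5662 0.0928 0.155 ] F [-4.1 -0.2  3.7] M [-0.356  1.656  0.187] w 0.0271 40.0
15.37 j6 -144.11 yaw 154.72 tcp [0.5662 0.0929 0.1545] F [-3.2 -0.1  2.7] M [-0.247  1.543  0.251] w 0.0267 40.0
```

```bash
echo '[[[0, 0, 0.0003, 0, 0, 4], [0, 0, 0.0005, 0, 0, 8]]]' | python3 drive.py >/dev/null; python3 m.py; echo '[[[0, 0, 0.0003, 0, 0, 4], [0, 0, 0.0005, 0, 0, 8]]]' | python3 drive.py >/dev/null; python3 m.py; python3 - <<'E'
from plant import r
import numpy as np
from h import *
M=[]
for i in range(4):
    c=r.capture("side"); s=r.get_state(); M.append(s["moment"][2])
print(np.round(M,3)); np.savez("pics/s4.npz",**c)
for n in("s3","s4"):
    c=dict(np.load(f"pics/{n}.npz")); W=cloud(c); F=c["frame"].astype(int)
    vv,uu=np.mgrid[:480,:640]
    m=big((F.max(-1)<70)&(uu>295)&(uu<323)&(vv>262)&(vv<278)); v,u=np.nonzero(m); print(n,"pad px",m.sum(),u.mean().round(2),v.mean().round(2),u.min(),u.max(),v.min(),v.max(),"z",np.nanmedian(W[m][:,2]).round(4))
E
```

```text
15.53 j6 -152.11 yaw 146.73 tcp [0.5663 0.093  0.1542] F [-5.6  0.4  5.5] M [-0.166  1.888  0.255] w 0.0272 40.0
15.7 j6 -160.1 yaw 138.73 tcp [0.5664 0.0931 0.154 ] F [-5.1 -0.1  7.9] M [-0.038  2.144  0.277] w 0.0272 40.0
[ 0.183  0.038 -0.019 -0.017]
s3 pad px 138 307.93 270.09 299 317 265 274 z 0.088
s4 pad px 143 307.92 270.44 299 317 266 275 z 0.0873
```

Mz reaches 0.277 N m, and Fz rises from about -146° because the handle no longer sinks. That indicates the clutch is slipping, by roughly 0.25 rad. I'll check that the bar still follows the fingers.

```bash
python3 - <<'E'
import numpy as np,cv2
c=dict(np.load("pics/s4.npz")); T=c["cam_to_world"]
for a in (-30,-36,-41,-46,-52):
    o=[]
    for sg in (1,-1):
        p=np.array([.567,.093,.166])+sg*.054*np.array([np.cos(np.radians(a)),np.sin(np.radians(a)),0]); q=T[:3,:3].T@(p-T[:3,3]); o+=[q[0]/q[2]*c["fx"]+c["cx"],q[1]/q[2]*c["fy"]+c["cy"]]
    print(a,np.round(o,1), "crop",np.round([(o[0]-240)*5,(o[1]-200)*5,(o[2]-240)*5,(o[3]-200)*5]))
cv2.imwrite("pics/s4.png",cv2.resize(c["frame"][200:320,240:400,::-1],(800,600),interpolation=cv2.INTER_CUBIC))
E
```

```text
-30 [295.2 231.2 320.6 247.7] crop [276. 156. 403. 238.]
-36 [297.2 230.7 318.5 248.3] crop [286. 153. 392. 241.]
-41 [299.  230.3 316.6 248.7] crop [295. 151. 383. 244.]
-46 [300.8 230.  314.7 249.1] crop [304. 150. 373. 246.]
-52 [303.  229.7 312.3 249.5] crop [315. 148. 361. 247.]
```

View pics/s4.png

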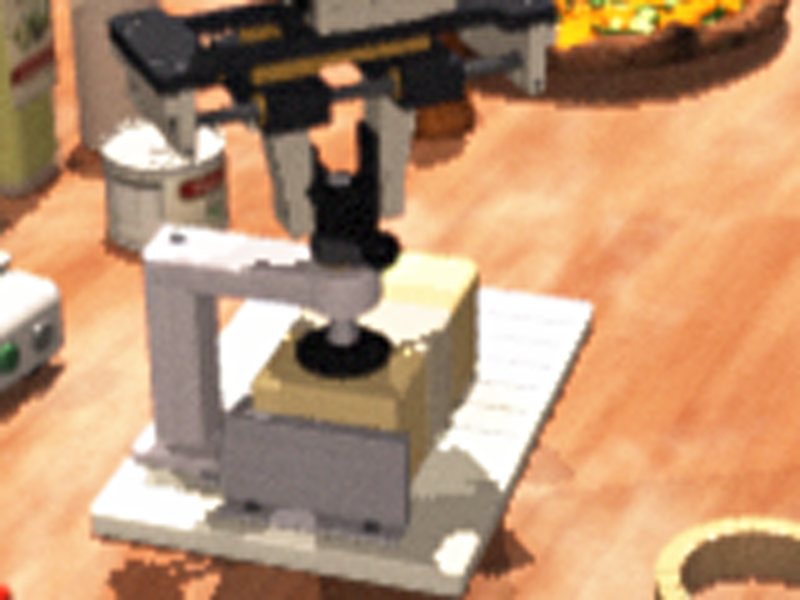

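The near ball is at (382,249), which matches -41°, so the bar follows the fingers. I'll turn 7° more with no sinking. If Fz and Mz stay level, it is slipping.

```bash
python3 m.py; echo '[[[0, 0, 0, 0, 0, 3.5], [0, 0, 0, 0, 0, 7]]]' | python3 drive.py >/dev/null; python3 m.py
```

```text
15.9 j6 -159.94 yaw 138.9 tcp [0.5664 0.0931 0.154 ] F [-5.4 -0.2  7.7] M [-0.117  2.004 -0.017] w 0.0271 40.0
16.07 j6 -167.06 yaw 131.78 tcp [0.5665 0.0931 0.154 ] F [-5.5  0.2  7.8] M [-0.044  1.948  0.273] w 0.0275 40.0
```

Fz held at 7.8 N and Mz at 0.273 N m, so it is slipping, by about 0.35 rad. I'll release and withdraw straight up.

```bash
echo '[[[0, 0, 0, 0, 0, 0], [0, 0, 0, 0, 0, 0], [0, 0, 0, 0, 0, 0], [0, 0, 0, 0, 0, 0], [0, 0, 0, 0, 0, 0], [0, 0, 0, 0, 0, 0]]]' | python3 drive.py 0.07; echo '[[[0, 0, -0.01, 0, 0, 0], [0, 0, -0.04, 0, 0, 0], [0, 0, -0.08, 0, 0, 0], [0, 0, -0.12, 0, 0, 0], [0, 0, -0.15, 0, 0, 0], [0, 0, -0.15, 0, 0, 0], [0, 0, -0.15, 0, 0, 0]]]' | python3 drive.py; python3 - <<'E'
from plant import r
import numpy as np,cv2
from h import *
loaf(r,"e"); c=dict(np.load("pics/eside.npz")); cv2.imwrite("pics/e.png",cv2.resize(c["frame"][160:340,200:440,::-1],(800,600),interpolation=cv2.INTER_CUBIC))
E
```

```text
time_s: 16.57
tcp_pos: [0.5672, 0.0932, 0.1535]
eef_rot: [-180.0, 0.0, 131.8]
contact_force: [0.5, 0.5, 0.7]
gripper_width: 0.0613
gripper_force: 0.0
time_s: 17.15
tcp_pos: [0.568, 0.0935, 0.3067]
eef_rot: [179.7, 0.1, 131.8]
contact_force: [-0.5, -0.5, -0.6]
gripper_width: 0.0703
gripper_force: 0.0
top 337 z 0.0812 rect ((-0.4743080139160156, -18.982980728149414), (61.53976058959961, 75.3806381225586), 89.44686889648438) y [-49.8 -49.4   7.1  12.1] x [-37.9 -37.6  36.4  37.4]
side 505 z 0.0799 rect ((-1.5184440612792969, 27.818939208984375), (75.16956329345703, 154.5618896484375), 0.3568645715713501) y [-49.6 -45.3 102.2 105. ] x [-39.2 -38.2  34.1  36. ]
tcp board [-0.0003  0.0652] 0.3034
```

View pics/e.png

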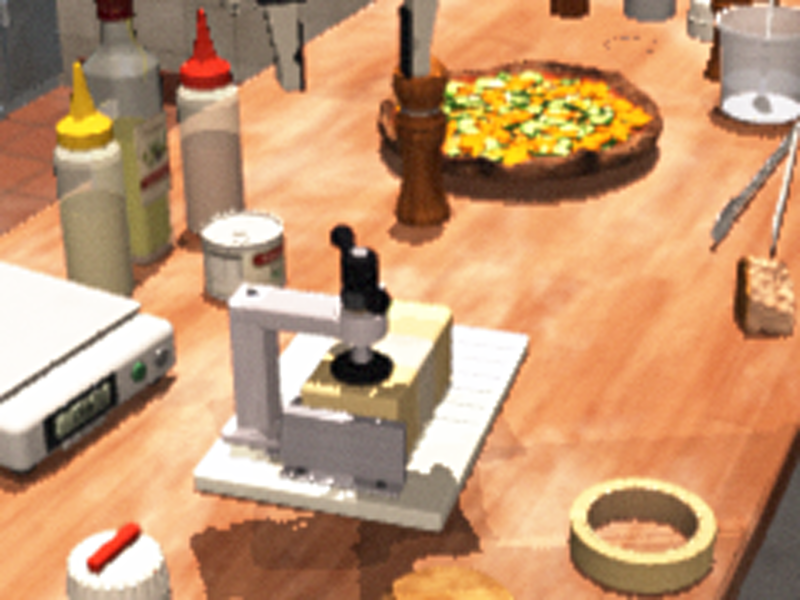

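The pad at (361,368) is pressed on the loaf, the loaf is square at the stop, the gripper is clear and the bystanders are untouched. I'm handing it in.

```bash
python3 -c "
from plant import r
print(r.close_job())"
```

```text
the job is handed in; nothing more can be done
None
```

I handed the job in at about 17 s. The loaf is tipped onto the board, flat and square against the end stop, with the pad screwed down until the clutch slipped by an estimated 0.35 rad. The bystanders look untouched, but the hand-in returned no verdict.

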